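# Raise the ladder-lock inspection stand and load it

## Robot

A 6-joint arm with a two-finger parallel gripper is mounted at the origin on a cart in front of the work surface, level with it; the furniture and walls round the work are solid. World frame = base frame: x ahead of the robot, y to its left, z up, the work surface at z = 0. Lengths are in m, angles in rad, forces in N, time in s.
With the tool pointing down it reaches from about 0.275 to 0.975 m from the base axis. Payload 8.4 kg.
Tool frame: the origin (TCP) lies between the finger pads; the fingertips stand 25 mm ahead of it and the grasp point (between the pads) lies 6 mm ahead of it; z points along the fingers, y is the line along which they close (so a half turn about z gives the same grasp; the last joint's range is limited). The gripper opens to 92 mm and grips with 3 to 60 N. Pads are 20 mm wide; open, the fingers measure 128 mm over their backs; the gripper's body (75 mm by 189 mm) begins 69 mm behind the grasp point.
Start: joints at [-1.341, 0.353, 1.633, -0, 1.155, -0.002], TCP at [0.144, -0.608, 0.24] pointing down, gripper open.
Joint ranges: [-2.63, 2.63], [-0.92, 2.1], [0.06, 2.66], [-1.3, 4.44], [0, 2.69], [-3.02, 3.02]. Speed limits (rad/s): [2.22, 2.22, 2.79, 3.14, 3.14, 3.14].

## Interface

Orientations are given as a rotation vector (axis times angle).
In Python, from plant import get_state, cams, bot gives the robot as it stands.
- The arm moves only by the tool arm_command, never from a script. Its argument "series" is a list of rows, each an object of numbers: "gripper": the closure, from 0 (fully open) to 1 (shut); "dx", "dy", "dz": the shift along the tool's x, y, z in m; "yaw": the turn about the tool's z in degrees. In form: [{"gripper": .., "dx": .., "dy": .., "dz": .., "yaw": ..}, ...]. A call has 1 to 12 rows; each row shifts and turns the commanded pose from where the row before left it, along the tool's axes as they then stand; what a row does not reach is not made up. A row lasts 1/8 s, in which the tool goes at most 62.5 mm and 10.7 degrees, less where a joint would pass 70% of its speed; a pose out of reach is approached as far as the arm can. A call is refused whole if a number of a shift passes 0.0625 or a number of a turn 10.7, either way. A call with a gripper value outside its range is refused whole. The fingers move at their own pace and stop on an object; "force" is the grip in N (left out, the last holds). Time passes only in rows, so rows that do not move let the fingers close. It gives the time, the measured TCP pose, the force, the opening and the grip force at its end, in the units of the state.
- get_state(): the state, without advancing time (a new reading comes with each control period).
- cams.snapshot(name): name is "side" or "top" or "wrist"; returns a dict with "image" (384x512x3 uint8, red, green, blue), "camera_matrix" (3x3 intrinsics, pixels), "k1" (the pictures are not rectified: a ray, as slopes to the right and down, at radius r is drawn at 1 + k1 r^2 times it, then the intrinsics apply), "rvec" (rotation vector, rad) and "tvec" (3), from world to camera coordinates, as OpenCV has them. Camera axes: x right, y down, z forward; pixel columns grow to the right and rows downward; lengths in m; the calibration is good to about 2 mm. A picture is of the moment at which its call begins. There is no depth.
- bot.hand_in(): hands the job in; it is judged then, once.
The state is a dict: "clock": time; "q": joint angles; "joint_velocities": joint speeds; "joint_torque": joint torques, N m; "position": TCP position; "orientation": TCP orientation; "contact_force": force on the tool from outside, world axes, zero at the start; "moment": the same for the moment, N m; "width": opening from 0.0 (shut) to 1.0 (fully open); "grip_force": force on a finger pad.
Only numpy, scipy, OpenCV 4.12 (cv2) and the standard library are available. Lean on these libraries where they do the work, as an engineer would, in place of code of your own. Each camera call takes 0.05 s, during which the arm holds its last target. There are 200 camera calls.

## Task

Lift the blue platform of the small ladder stand by its orange grip until its brass gravity pawl has clicked past the red middle rung, then lower it gently until the pawl sits on that rung and carries the platform, without dropping it onto the rung or forcing it down, and let go. Then set the white solenoid valve, lying flat as it lies now, on the black rubber mat of the raised platform. Leave the two screwdrivers beside the work where they are.

Things in the scene. Friction and masses are not known exactly. Their poses are not given: they have to be found in the camera images.
- stand: Fixed grey stand, base plate 175 x 150 x 12 mm; origin on the bench under the platform, x from its open front to its ladder, z up. The ladder (two rails, 285 mm tall, 120 mm wide in all) stands at x = +75 mm: keep the hand clear. The blue platform in front of it rides up and down on the rails. To its right hang a solid black lead (near x 0.4, y 0.05) and stands a tall black machine.
- platform (a joint): Height of the blue platform above its lowest rest (m): 0 at the start, its top then 64 mm above the bench; end of travel 0.175. With the pawl on the lowest, red middle or top rung it reads 0.040, 0.100 or 0.160, all three shifted alike by an unknown amount of up to 0.022 up or down. It weighs 0.4 to 0.7 kg with the pawl and sinks when let go unless the pawl sits on a rung.
- ladder_foot (a point): Foot of the ladder, midway between its rails, on the bench; axes as the stand's. Three 8 mm rungs, the middle one red, sit 60 mm apart on one strip that was clamped in the rails by hand: its height is off by up to 22 mm either way and no reading gives it, so the seat must be felt, as the platform's weight leaves the hand.
- pawl: Brass gravity pawl, finger 34 x 14 x 8 mm, hinged at the back of the platform; origin on its pivot, x along the finger, level when locking. Going up, a rung tips the finger down with little drag; it drops back level 20 mm above that rung's seat (allow 0.5 s) and then cannot sink past it again. Seated it stands 20 N in all, and no drop: at most 2 mm of free fall, lowering below 0.2 m/s.
- grip_tab (a point): Middle of the orange upright grip on the platform: 12 mm thick along the stand's y, 32 mm along its x; this point is 30 mm above the platform's top and 16 mm below the grip's upper end. Axes as the stand's. Grip it from above across its thickness; it moves with the platform. It lies 86 mm in front of the ladder rails.
- mat (a point): Centre of the upper face of the black rubber mat (75 x 70 mm along the stand's x and y) on the platform, 1.5 mm above the platform's top; axes as the stand's. The grip tab stands 82 mm from it towards +y; the ladder 88 mm towards +x. It moves with the platform. Once raised, the platform (140 mm wide) is level with the hand's body when the hand is low beside it.
- valve_center (a point): Centre of the white solenoid valve's block: 36 mm along its x, 22 mm along its y, 18 mm tall, this point 9 mm above its underside; it lies flat with z up, loose, 60 g. A 12 mm thick stub runs from the block along -y to 41 mm from this point, and at the top a small cap rises 3 mm. Grip the block across its 36 mm (along its x).
- orange_driver: Screwdriver with orange handle, 21 x 185 x 21 mm, lying on the bench right of the stand; a bystander. Origin under its middle.
- stubby_driver: Short yellow screwdriver, 30 x 88 x 30 mm, lying on the bench left of the stand; a bystander. Origin under its middle.
Not all that is in view belongs to the job. Of the things that look like the part that bears valve_center, the smaller one is meant.

How it is judged:
By the outcome, as a careful person would: the job done as asked, in the order asked, and still so for the second after the job is handed in, with the robot touching nothing.
It also fails if it takes over 70 s, if anything falls off the work surface, if the arm or the gripper's body presses on something with over 40 N, if the wrist force passes 120 N, or if a joint passes its speed limit or range.

## Working session

There is one attempt and no reset: what is moved stays moved. The work goes in short steps, Python scripts to look and compute and a tool call to move; the robot and the scene stay as the last step left them, time stands still between calls to the robot, and variables do not carry over. Pictures are saved under pics/ and viewed, at most 10 in all, crops included, and the job is handed in when it is done.

Besides the shell and the picture viewer there is one more tool, called after "Emit:" by a JSON object that holds its "method" and its "body". arm_command: Moves the arm, as the interface text tells. Its arguments: {"type":"object","properties":{"series":{"type":"array","items":{"type":"object","properties":{"gripper":{"type":"number"},"dx":{"type":"number"},"dy":{"type":"number"},"dz":{"type":"number"},"yaw":{"type":"number"}}}},"force":{"type":"number"}},"required":["series"]}

```bash
mkdir -p pics; cat > h.py <<'E'
import numpy as np, cv2, pickle
from plant import get_state, cams, bot
def snap(n,f):
    s=cams.snapshot(n); cv2.imwrite(f'pics/{f}.png',s['image'][:,:,::-1]); pickle.dump(s,open(f'pics/{f}.pkl','wb')); return s
def ray(s,u,v):
    K=np.array(s['camera_matrix']); k=s['k1']
    d=np.array([(u-K[0,2])/K[0,0],(v-K[1,2])/K[1,1]]); x=d.copy()
    for _ in range(30): x=d/(1+k*(x@x))
    R=cv2.Rodrigues(np.array(s['rvec'],float))[0]; t=np.array(s['tvec'],float).ravel()
    return -R.T@t, R.T@np.array([x[0],x[1],1])
def atz(s,u,v,z):
    c,d=ray(s,u,v); return c+d*(z-c[2])/d[2]
def tri(*obs):
    A=np.zeros((3,3));b=np.zeros(3)
    for s,u,v in obs:
        c,d=ray(s,u,v); d/=np.linalg.norm(d); P=np.eye(3)-np.outer(d,d); A+=P;b+=P@c
    return np.linalg.solve(A,b)
def proj(s,p):
    R=cv2.Rodrigues(np.array(s['rvec'],float))[0]; c=R@np.array(p,float)+np.array(s['tvec'],float).ravel()
    x=c[:2]/c[2]; x=x*(1+s['k1']*(x@x)); K=np.array(s['camera_matrix']); return x*[K[0,0],K[1,1]]+K[:2,2]
def load(f): return pickle.load(open(f'pics/{f}.pkl','rb'))
E
python3 - <<'E'
from h import *
a=snap('top','t0');b=snap('side','s0')
for s in(a,b): print(ray(s,256,192),s['camera_matrix'],s['k1'])
print(get_state())
E
```

```text
(array([0.43114642, 0.28971277, 1.07050689]), array([ 0.19080634, -0.01176415, -0.98157305])) [[442.59139645   0.         253.54825661]
 [  0.         442.59139645 191.71562927]
 [  0.           0.           1.        ]] -0.1481815845220071
(array([0.45187093, 0.80739419, 0.74480314]), array([ 0.18104956, -0.61225247, -0.76965822])) [[351.75283445   0.         256.1256447 ]
 [  0.         351.75283445 191.16162839]
 [  0.           0.           1.        ]] -0.027823922363046864
{'clock': 0.1, 'q': array([-1.34139527e+00,  3.53557648e-01,  1.63405333e+00, -2.16276895e-06,
        1.15518299e+00, -2.41214031e-03]), 'joint_velocities': array([-0.00088917,  0.00060791, -0.00293996, -0.00220492,  0.00085681,
        0.00070393]), 'joint_torque': array([-1.90909277e-04, -5.94903159e+01, -3.34930730e+01,  6.99902605e-02,
        1.84245163e-02, -1.43621588e-05]), 'position': array([ 0.14348867, -0.60788822,  0.23895476]), 'orientation': array([-3.11932814e+00, -3.63179914e-01,  2.16711457e-04]), 'contact_force': array([ 0.19815424, -1.13044961,  0.24167488]), 'moment': array([-0.00847122, -0.00956432,  0.03336086]), 'grip_force': 0.0, 'width': 0.9985143223386125}
```

View pics/t0.png

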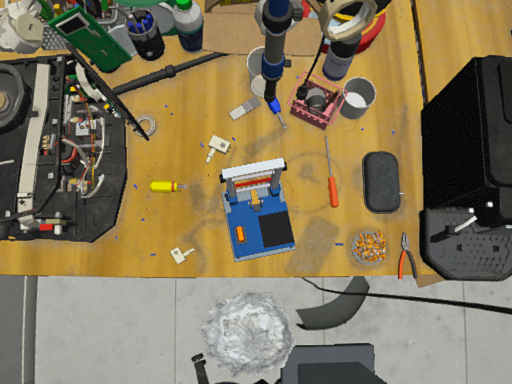

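View pics/s0.png

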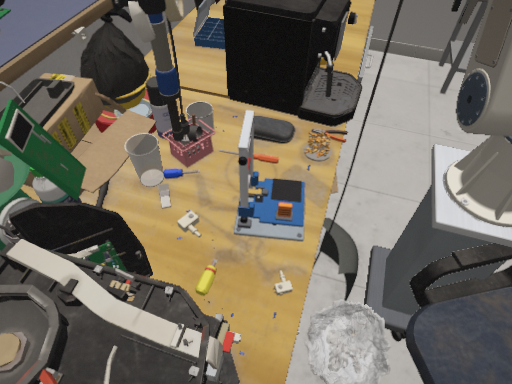

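```bash
python3 - <<'E'
from h import *
a=load('t0')['image'][:,:,::-1];b=load('s0')['image'][:,:,::-1]
c1=cv2.resize(a[130:280,150:310],None,fx=5,fy=5,interpolation=2)[:600,:800]
cv2.imwrite('pics/c1.png',cv2.resize(a[135:275,145:325],None,fx=4.25,fy=4.25,interpolation=cv2.INTER_CUBIC))
cv2.imwrite('pics/c2.png',cv2.resize(b[100:300,150:350],None,fx=3,fy=3,interpolation=cv2.INTER_CUBIC))
E
```

```text
(no output)
```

View pics/c1.png

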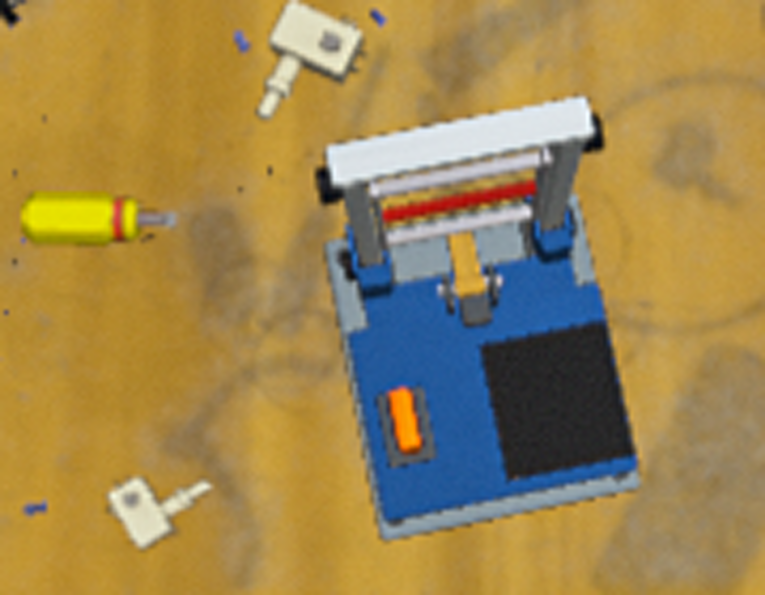

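View pics/c2.png

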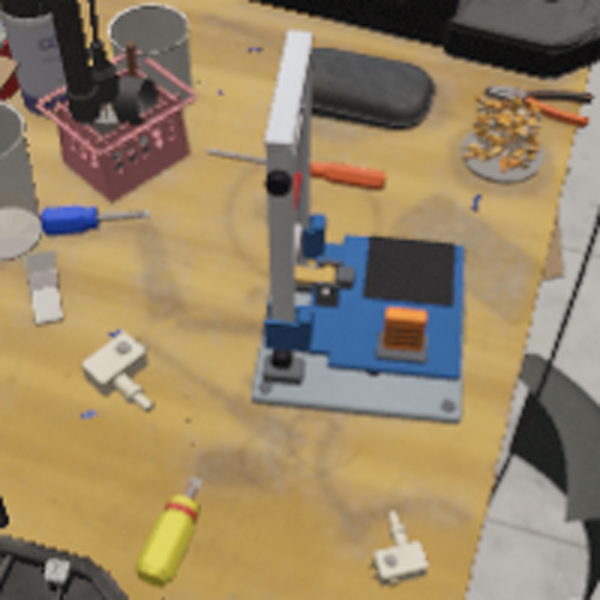

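```bash
python3 - <<'E'
from h import *
np.set_printoptions(precision=4,suppress=True)
a=load('t0');b=load('s0')
f=lambda x,y,z:atz(a,(x+.5)/4.25-.5+145,(y+.5)/4.25-.5+135,z)
g=lambda x,y,z:atz(b,(x+.5)/3-.5+150,(y+.5)/3-.5+100,z)
def rep(n,ps):
    ps=np.array(ps);print(n,ps.mean(0),'edges',np.linalg.norm(ps-np.roll(ps,-1,0),axis=1),'dir',[round(float(np.degrees(np.arctan2(*(q-p)[1::-1]))),1) for p,q in zip(ps,np.roll(ps,-1,0))])
rep('grip',[f(*p,.11) for p in((388,390),(410,386),(422,447),(402,452))])
rep('mat',[f(*p,.0655) for p in((482,347),(603,322),(636,456),(508,480))])
rep('matS',[g(*p,.0655) for p in((372,237),(463,246),(451,305),(363,293))])
rep('gripS',[g(*p,.11) for p in((387,309),(426,309),(426,321),(386,321))])
rep('valve',[f(*p,.018) for p in((108,497),(143,476),(173,527),(145,548))])
rep('big',[f(*p,.018) for p in((290,2),(362,42),(345,78),(272,45))])
print('stub',f(210,485,.009),g(395,515,.009),'valveS',g(403,556,.018))
print('platfront',f(388,520,.064),f(632,470,.064), 'laddertop',f(330,165,.285),f(593,115,.285))
print('yellow',f(100,218,.015),'orange',atz(a,331,175,.01))
E
```

```text
grip [0.5269 0.3136 0.11  ] edges [0.0115 0.0319 0.0105 0.0326] dir [-79.9, -169.0, 103.8, 12.7]
mat [0.5405 0.2332 0.0655] edges [0.0669 0.0744 0.0697 0.0728] dir [-78.6, -167.3, 100.1, 10.5]
matS [0.5395 0.2346 0.0655] edges [0.0786 0.0665 0.0729 0.0629] dir [-169.2, 94.0, 8.3, -81.1]
gripS [0.5269 0.3174 0.11  ] edges [0.0299 0.0115 0.0303 0.0116] dir [-161.8, 103.8, 18.2, -78.6]
valve [0.4843 0.463  0.018 ] edges [0.0228 0.0333 0.0194 0.0355] dir [-58.9, -148.5, 127.0, 37.1]
big [0.7564 0.3674 0.018 ] edges [0.0491 0.0238 0.0474 0.0281] dir [-120.3, 155.8, 64.6, -21.1]
stub [0.4999 0.4263 0.009 ] [0.4984 0.4293 0.009 ] valveS [0.4837 0.4641 0.018 ]
platfront [0.4775 0.3241 0.064 ] [0.5032 0.1937 0.064 ] laddertop [0.6186 0.3416 0.285 ] [0.6403 0.2282 0.285 ]
yellow [0.6526 0.4919 0.015 ] orange [0.6792 0.0911 0.01  ]
```

```bash
python3 - <<'E'
from h import *
np.set_printoptions(precision=3,suppress=True)
a=load('t0');b=load('s0')
for z in(-.3,0,.1,.2,.3,.4,.5,.6,.8): print(z,proj(a,(.4,.05,z)),proj(b,(.4,.05,z)))
# lead in side image: dark column per row
im=b['image'].astype(int).sum(2)
for v in range(0,270,30):
    r=im[v,300:430]; print(v,[300+int(i) for i in np.where(r<90)[0]][:12])
im=a['image'].astype(int).sum(2)
for u in range(300,512,25): print(u,[270+int(i) for i in np.where(im[270:335,u]<90)[0]][:10])
for p in((300,278),(400,277),(423,200),(430,100),(512,200)): print(p,atz(a,*p,0))
E
```

```text
-0.3 [329.535 286.946] [329.003 227.113]
0 [351.23  289.387] [346.923 169.562]
0.1 [361.376 290.504] [354.769 144.223]
0.2 [373.782 291.849] [363.935 114.509]
0.3 [389.283 293.495] [374.767  79.235]
0.4 [409.17  295.549] [387.734  36.772]
0.5 [435.523 298.162] [403.478 -15.152]
0.6 [471.868 301.54 ] [422.875 -79.734]
0.8 [602.129 310.333] [ 477.375 -265.885]
0 [322, 323, 324, 325]
30 [300, 301, 302, 303, 304, 305, 306, 307, 308, 309, 310, 311]
60 [300, 301, 302, 303, 304, 305, 306, 307, 308, 309, 310, 311]
90 [300, 301, 302, 303]
120 [310, 311, 312, 313, 314, 315, 316, 317, 318, 319, 320, 321]
150 []
180 []
210 []
240 [324]
300 [325, 326]
325 []
350 [293]
375 [295]
400 [297]
425 [299, 300]
450 [278, 302, 303]
475 [304, 305, 306, 307]
500 [308, 309, 310, 311]
(300, 278) [0.429 0.173 0.   ]
(400, 277) [ 0.427 -0.072  0.   ]
(423, 200) [ 0.617 -0.144  0.   ]
(430, 100) [ 0.886 -0.188  0.   ]
(512, 200) [ 0.614 -0.392  0.   ]
```

```bash
cat >> h.py <<'E'
from scipy.spatial.transform import Rotation as Ro
def rel(p,st=None,yaw=None):
    st=st or get_state(); R=Ro.from_rotvec(st['orientation'])
    return R.inv().apply(np.array(p)-st['position'])
def toolx(st=None):
    st=st or get_state(); x=Ro.from_rotvec(st['orientation']).as_matrix()[:,0]; return np.degrees(np.arctan2(x[1],x[0]))
E
python3 - <<'E'
from h import *
np.set_printoptions(precision=4,suppress=True)
print(toolx())
th=np.radians(11); R=np.array([[np.cos(th),np.sin(th)],[np.sin(th),-np.cos(th)]])
w=np.array([[.1435,-.608],[.15,-.27],[.275,-.1],[.285,.03],[.28,.15],[.27,.3]])
for d in np.diff(w,axis=0): print(R.T@d)
E
```

```text
13.2819680579249
[ 0.0709 -0.3305]
[ 0.1551 -0.143 ]
[ 0.0346 -0.1257]
[ 0.018  -0.1187]
[ 0.0188 -0.1492]
```

Emit:
{"method": "arm_command", "body": {"series": [{"yaw":2.3},{"dx":0.008,"dy":-0.037},{"dx":0.008,"dy":-0.037},{"dx":0.008,"dy":-0.037},{"dx":0.008,"dy":-0.037},{"dx":0.008,"dy":-0.037},{"dx":0.008,"dy":-0.037},{"dx":0.008,"dy":-0.037},{"dx":0.008,"dy":-0.037},{"dx":0.008,"dy":-0.037},{}]}}

```text
$.series[0]: bad value
```

Emit:
{"method": "arm_command", "body": {"series": [{"dx":0.026,"dy":-0.024},{"dx":0.026,"dy":-0.024},{"dx":0.026,"dy":-0.024},{"dx":0.026,"dy":-0.024},{"dx":0.026,"dy":-0.024},{"dx":0.026,"dy":-0.024},{}]}}

```text
$.series[0]: bad value
```

Emit:
{"method": "arm_command", "body": {"series": [{"gripper":0,"dx":0,"dy":0,"dz":0,"yaw":2.3},{"gripper":0,"dx":0.008,"dy":-0.037,"dz":0,"yaw":0},{"gripper":0,"dx":0.008,"dy":-0.037,"dz":0,"yaw":0},{"gripper":0,"dx":0.008,"dy":-0.037,"dz":0,"yaw":0},{"gripper":0,"dx":0.008,"dy":-0.037,"dz":0,"yaw":0},{"gripper":0,"dx":0.008,"dy":-0.037,"dz":0,"yaw":0},{"gripper":0,"dx":0.008,"dy":-0.037,"dz":0,"yaw":0},{"gripper":0,"dx":0.008,"dy":-0.037,"dz":0,"yaw":0},{"gripper":0,"dx":0.008,"dy":-0.037,"dz":0,"yaw":0},{"gripper":0,"dx":0.008,"dy":-0.037,"dz":0,"yaw":0}]}}

```text
clock: 1.35
position: [0.1506, -0.2663, 0.2394]
orientation: [-3.127, -0.3, -0.0]
contact_force: [0.6, 0.2, 1.1]
width: 0.999
grip_force: 0.0
```

Emit:
{"method": "arm_command", "body": {"series": [{"gripper":0,"dx":0.026,"dy":-0.024,"dz":0,"yaw":0},{"gripper":0,"dx":0.026,"dy":-0.024,"dz":0,"yaw":0},{"gripper":0,"dx":0.026,"dy":-0.024,"dz":0,"yaw":0},{"gripper":0,"dx":0.026,"dy":-0.024,"dz":0,"yaw":0},{"gripper":0,"dx":0.026,"dy":-0.024,"dz":0,"yaw":0},{"gripper":0,"dx":0.026,"dy":-0.024,"dz":0,"yaw":0},{"gripper":0,"dx":0,"dy":0,"dz":0,"yaw":0}]}}

```text
clock: 2.22
position: [0.2773, -0.0952, 0.2395]
orientation: [-3.126, -0.307, 0.0]
contact_force: [-0.1, -0.5, -0.1]
width: 1.002
grip_force: 0.0
```

Emit:
{"method": "arm_command", "body": {"series": [{"gripper":0,"dx":0.007,"dy":-0.031,"dz":0,"yaw":0},{"gripper":0,"dx":0.007,"dy":-0.031,"dz":0,"yaw":0},{"gripper":0,"dx":0.007,"dy":-0.031,"dz":0,"yaw":0},{"gripper":0,"dx":0.007,"dy":-0.031,"dz":0,"yaw":0},{"gripper":0,"dx":0.0045,"dy":-0.03,"dz":0,"yaw":0},{"gripper":0,"dx":0.0045,"dy":-0.03,"dz":0,"yaw":0},{"gripper":0,"dx":0.0045,"dy":-0.03,"dz":0,"yaw":0},{"gripper":0,"dx":0.0045,"dy":-0.03,"dz":0,"yaw":0},{"gripper":0,"dx":0.005,"dy":-0.05,"dz":0,"yaw":0},{"gripper":0,"dx":0.005,"dy":-0.05,"dz":0,"yaw":0},{"gripper":0,"dx":0.005,"dy":-0.05,"dz":0,"yaw":0},{"gripper":0,"dx":0,"dy":0,"dz":0,"yaw":0}]}}

```text
clock: 3.72
position: [0.2617, 0.3036, 0.2394]
orientation: [-3.127, -0.305, 0.0]
contact_force: [-0.8, 0.2, -0.7]
width: 1.003
grip_force: 0.0
```

```bash
python3 - <<'E'
from h import *
print(toolx(),rel((.475,.305,.20)),rel((.527,.3145,.20)), get_state()['q'])
E
```

```text
11.136479527134737 [0.20958477 0.03978473 0.03944346] [0.26244049 0.04050724 0.03944313] [ 8.55542728e-01 -8.89046729e-03  2.07947225e+00  8.13407373e-05
  1.07096187e+00  2.23193184e+00]
```

Emit:
{"method": "arm_command", "body": {"series": [{"gripper":0,"dx":0.05,"dy":0.008,"dz":0,"yaw":0},{"gripper":0,"dx":0.05,"dy":0.008,"dz":0,"yaw":0},{"gripper":0,"dx":0.05,"dy":0.008,"dz":0,"yaw":0},{"gripper":0,"dx":0.05,"dy":0.008,"dz":0,"yaw":0},{"gripper":0,"dx":0.05,"dy":0.008,"dz":0,"yaw":0},{"gripper":0,"dx":0,"dy":0,"dz":0,"yaw":0},{"gripper":0,"dx":0,"dy":0,"dz":0,"yaw":0}]}}

```text
clock: 4.6
position: [0.5138, 0.3083, 0.2391]
orientation: [3.126, 0.298, -0.003]
contact_force: [0.0, -0.7, 0.6]
width: 1.001
grip_force: 0.0
```

```bash
python3 - <<'E'
from h import *
w=snap('wrist','w1')
print(ray(w,256,192),get_state()['position'])
E
```

```text
(array([0.58749646, 0.32266777, 0.38463677]), array([-0.26480389, -0.04366235, -0.96335542])) [0.51339719 0.30873298 0.23930545]
```

View pics/w1.png

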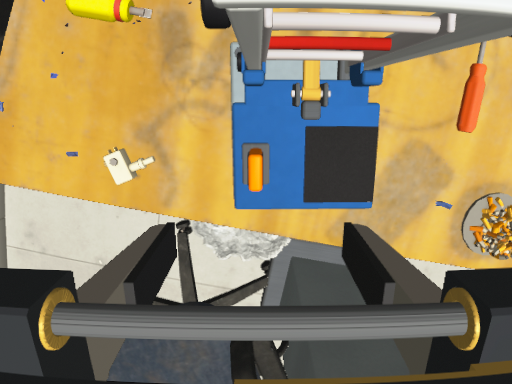

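```bash
python3 - <<'E'
from h import *
np.set_printoptions(precision=4,suppress=True)
w=load('w1')
m=np.array([atz(w,*p,.0655) for p in((306,126),(378,127),(374,202),(305,198))]); print(m,m.mean(0))
print([round(float(np.degrees(np.arctan2(*(m[i]-m[j])[1::-1]))),1) for i,j in((0,1),(3,2),(0,3),(1,2))])
c=cv2.resize(w['image'][80:230,90:290,::-1],None,fx=4,fy=4,interpolation=cv2.INTER_CUBIC); cv2.imwrite('pics/c3.png',c)
E
```

```text
[[0.5719 0.2741 0.0655]
 [0.5845 0.2064 0.0655]
 [0.5118 0.1898 0.0655]
 [0.5029 0.2593 0.0655]] [0.5428 0.2324 0.0655]
[100.6, 97.4, 12.1, 12.9]
```

View pics/c3.png

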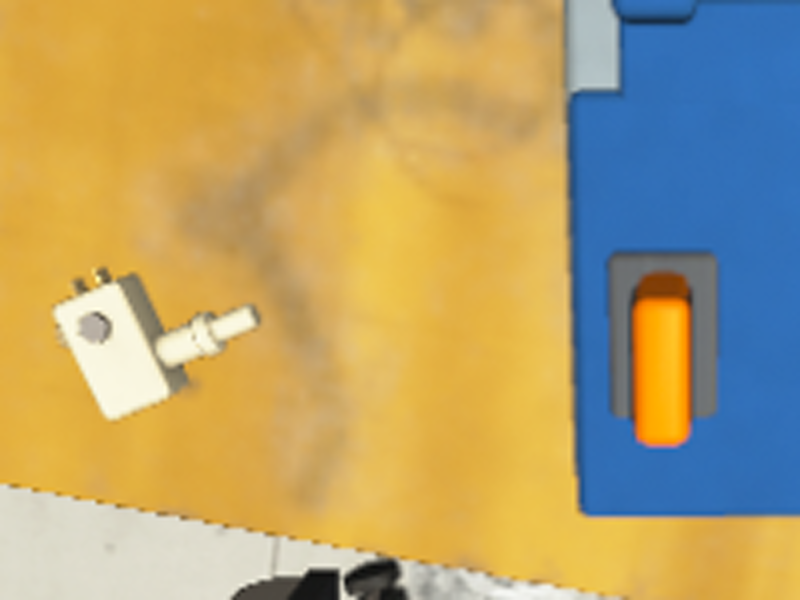

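Emit:
{"method": "arm_command", "body": {"series": [{"gripper":0,"dx":0,"dy":0,"dz":0,"yaw":10.5},{"gripper":0,"dx":0,"dy":0,"dz":0,"yaw":10.5},{"gripper":0,"dx":0,"dy":0,"dz":0,"yaw":0}]}}

```text
clock: 5.03
position: [0.5132, 0.3099, 0.2399]
orientation: [3.13, -0.271, -0.0]
contact_force: [0.9, 0.4, 0.6]
width: 0.996
grip_force: 0.0
```

```bash
python3 - <<'E'
from h import *
print(toolx(),get_state()['q'])
E
```

```text
-9.900013913488 [5.40743578e-01 3.13594650e-01 1.68926038e+00 3.16947132e-05
 1.13902299e+00 2.28431446e+00]
```

```bash
python3 - <<'E'
from h import *
np.set_printoptions(precision=4,suppress=True)
w=load('w1')
f=lambda x,y,z:atz(w,(x+.5)/4-.5+90,(y+.5)/4-.5+80,z)
def rep(n,ps):
    ps=np.array(ps);print(n,ps.mean(0),'edges',np.linalg.norm(ps-np.roll(ps,-1,0),axis=1),'dir',[round(float(np.degrees(np.arctan2(*(q-p)[1::-1]))),1) for p,q in zip(ps,np.roll(ps,-1,0))])
rep('grip',[f(*p,.11) for p in((636,297),(690,297),(690,445),(636,445))])
rep('valve',[f(*p,.018) for p in((55,313),(122,275),(172,395),(108,420))])
print(f(252,315,.009))
E
```

```text
grip [0.5284 0.3139 0.11  ] edges [0.0111 0.0316 0.0114 0.0316] dir [-79.1, -169.0, 100.9, 10.4]
valve [0.4856 0.4641 0.018 ] edges [0.0231 0.036  0.0209 0.0333] dir [-52.1, -151.3, 121.3, 32.1]
[0.5011 0.4288 0.009 ]
```

Emit:
{"method": "arm_command", "body": {"series": [{"gripper":0,"dx":0,"dy":0,"dz":0,"yaw":-10.5},{"gripper":0,"dx":0,"dy":0,"dz":0,"yaw":-10.5},{"gripper":0,"dx":0,"dy":0,"dz":0,"yaw":-10.5},{"gripper":0,"dx":0,"dy":0,"dz":0,"yaw":-10.5},{"gripper":0,"dx":0,"dy":0,"dz":0,"yaw":-10.5},{"gripper":0,"dx":0,"dy":0,"dz":0,"yaw":-10.5},{"gripper":0,"dx":0,"dy":0,"dz":0,"yaw":-10.5},{"gripper":0,"dx":0,"dy":0,"dz":0,"yaw":-10.5},{"gripper":0,"dx":0,"dy":0,"dz":0,"yaw":-10.5},{"gripper":0,"dx":0,"dy":0,"dz":0,"yaw":-10.5}]}}

```text
clock: 6.28
position: [0.5136, 0.31, 0.2398]
orientation: [-2.109, -2.328, 0.0]
contact_force: [-0.6, 1.0, 0.3]
width: 1.002
grip_force: 0.0
```

Emit:
{"method": "arm_command", "body": {"series": [{"gripper":0,"dx":0,"dy":0,"dz":0,"yaw":-10.5},{"gripper":0,"dx":0,"dy":0,"dz":0,"yaw":-10.5},{"gripper":0,"dx":0,"dy":0,"dz":0,"yaw":-10.5},{"gripper":0,"dx":0,"dy":0,"dz":0,"yaw":-10.5},{"gripper":0,"dx":0,"dy":0,"dz":0,"yaw":-10.5},{"gripper":0,"dx":0,"dy":0,"dz":0,"yaw":-10.5},{"gripper":0,"dx":0,"dy":0,"dz":0,"yaw":-10.5},{"gripper":0,"dx":0,"dy":0,"dz":0,"yaw":-10.5},{"gripper":0,"dx":0,"dy":0,"dz":0,"yaw":-10.5},{"gripper":0,"dx":0,"dy":0,"dz":0,"yaw":-1},{"gripper":0,"dx":0,"dy":0,"dz":0,"yaw":0}]}}

```text
clock: 7.65
position: [0.5141, 0.3101, 0.2397]
orientation: [-0.285, 3.129, 0.0]
contact_force: [1.5, -0.0, 0.8]
width: 1.003
grip_force: 0.0
```

```bash
python3 - <<'E'
from h import *
print(toolx(),get_state()['q'],rel((.5275,.3135,.1)))
E
```

```text
-169.59306770787566 [ 5.40330927e-01  3.14880047e-01  1.68783489e+00  5.35237320e-05
  1.13883687e+00 -1.21212304e+00] [-0.01381992  0.00086543  0.13972238]
```

Emit:
{"method": "arm_command", "body": {"series": [{"gripper":0,"dx":-0.007,"dy":0.0005,"dz":0.03,"yaw":0},{"gripper":0,"dx":-0.0075,"dy":0.0005,"dz":0.03,"yaw":0},{"gripper":0,"dx":0,"dy":0,"dz":0.03,"yaw":0},{"gripper":0,"dx":0,"dy":0,"dz":0.028,"yaw":0},{"gripper":0,"dx":0,"dy":0,"dz":0.02,"yaw":0},{"gripper":0,"dx":0,"dy":0,"dz":0,"yaw":0},{"gripper":0,"dx":0,"dy":0,"dz":0,"yaw":0}]}}

```text
clock: 8.52
position: [0.529, 0.3141, 0.1025]
orientation: [-0.286, 3.127, 0.001]
contact_force: [-0.1, -0.2, 0.4]
width: 0.997
grip_force: 0.0
```

Emit:
{"method": "arm_command", "body": {"series": [{"gripper":1,"dx":0,"dy":0,"dz":0,"yaw":0},{"gripper":1,"dx":0,"dy":0,"dz":0,"yaw":0},{"gripper":1,"dx":0,"dy":0,"dz":0,"yaw":0},{"gripper":1,"dx":0,"dy":0,"dz":0,"yaw":0},{"gripper":1,"dx":0,"dy":0,"dz":0,"yaw":0},{"gripper":1,"dx":0,"dy":0,"dz":0,"yaw":0}], "force": 35}}

```text
clock: 9.28
position: [0.5285, 0.3138, 0.1016]
orientation: [0.287, -3.128, -0.0]
contact_force: [1.2, -0.4, 0.4]
width: 0.368
grip_force: 0.0
```

Emit:
{"method": "arm_command", "body": {"series": [{"gripper":1,"dx":0,"dy":0,"dz":0,"yaw":0},{"gripper":1,"dx":0,"dy":0,"dz":0,"yaw":0},{"gripper":1,"dx":0,"dy":0,"dz":0,"yaw":0},{"gripper":1,"dx":0,"dy":0,"dz":0,"yaw":0},{"gripper":1,"dx":0,"dy":0,"dz":0,"yaw":0}]}}

```text
clock: 9.9
position: [0.5285, 0.3143, 0.1016]
orientation: [-0.287, 3.128, 0.001]
contact_force: [-1.5, 4.7, -1.8]
width: 0.13
grip_force: 35.0
```

```bash
python3 - <<'E'
from h import *
print(get_state())
E
```

```text
{'clock': 9.9, 'q': array([ 5.33816360e-01,  4.93663993e-01,  1.76288818e+00,  6.14198322e-04,
        8.84657445e-01, -1.22058456e+00]), 'joint_velocities': array([-3.84513299e-05, -5.99030357e-04,  2.69565597e-03,  2.19571732e-03,
        4.14529722e-04,  5.45667928e-04]), 'joint_torque': array([ -3.57633367, -63.11374426, -26.35997772,  -1.04862057,
         0.58267761,   0.41173177]), 'position': array([0.52845304, 0.31427184, 0.10157734]), 'orientation': array([-2.87378879e-01,  3.12827731e+00,  9.32146654e-04]), 'contact_force': array([-1.47657246,  4.74603299, -1.8338243 ]), 'moment': array([0.90460161, 0.03807272, 0.391646  ]), 'grip_force': 35.00726401805878, 'width': 0.12993565569366733}
```

Emit:
{"method": "arm_command", "body": {"series": [{"gripper":1,"dx":0,"dy":0.0005,"dz":-0.004,"yaw":0},{"gripper":1,"dx":0,"dy":0,"dz":-0.008,"yaw":0},{"gripper":1,"dx":0,"dy":0,"dz":-0.012,"yaw":0},{"gripper":1,"dx":0,"dy":0,"dz":-0.012,"yaw":0},{"gripper":1,"dx":0,"dy":0,"dz":-0.004,"yaw":0},{"gripper":1,"dx":0,"dy":0,"dz":0,"yaw":0},{"gripper":1,"dx":0,"dy":0,"dz":0,"yaw":0}]}}

```text
clock: 10.78
position: [0.5284, 0.3143, 0.1415]
orientation: [-0.287, 3.128, 0.0]
contact_force: [0.2, 4.2, -5.7]
width: 0.128
grip_force: 35.0
```

Emit:
{"method": "arm_command", "body": {"series": [{"gripper":1,"dx":0,"dy":0,"dz":-0.01,"yaw":0},{"gripper":1,"dx":0,"dy":0,"dz":-0.012,"yaw":0},{"gripper":1,"dx":0,"dy":0,"dz":-0.012,"yaw":0},{"gripper":1,"dx":0,"dy":0,"dz":-0.012,"yaw":0},{"gripper":1,"dx":0,"dy":0,"dz":-0.012,"yaw":0},{"gripper":1,"dx":0,"dy":0,"dz":-0.012,"yaw":0},{"gripper":1,"dx":0,"dy":0,"dz":-0.012,"yaw":0},{"gripper":1,"dx":0,"dy":0,"dz":-0.012,"yaw":0},{"gripper":1,"dx":0,"dy":0,"dz":-0.009,"yaw":0},{"gripper":1,"dx":0,"dy":0,"dz":-0.005,"yaw":0},{"gripper":1,"dx":0,"dy":0,"dz":0,"yaw":0},{"gripper":1,"dx":0,"dy":0,"dz":0,"yaw":0}]}}

```text
clock: 12.28
position: [0.5284, 0.3143, 0.2494]
orientation: [0.287, -3.128, -0.0]
contact_force: [0.2, 3.4, -5.3]
width: 0.127
grip_force: 35.0
```

Emit:
{"method": "arm_command", "body": {"series": [{"gripper":1,"dx":0,"dy":0,"dz":0,"yaw":0},{"gripper":1,"dx":0,"dy":0,"dz":0,"yaw":0},{"gripper":1,"dx":0,"dy":0,"dz":0,"yaw":0}]}}

```text
clock: 12.65
position: [0.5284, 0.3143, 0.2493]
orientation: [0.287, -3.128, 0.0]
contact_force: [0.9, 4.9, -6.7]
width: 0.127
grip_force: 35.0
```

```bash
python3 - <<'E'
from h import *
s=snap('side','s1'); w=snap('wrist','w2'); t=snap('top','t1')
A=cv2.resize(s['image'][110:250,180:320,::-1],None,fx=4,fy=4,interpolation=cv2.INTER_CUBIC)
cv2.imwrite('pics/c4.png',A); print(get_state()['position'],get_state()['contact_force'])
E
```

```text
[0.52835786 0.31429778 0.24937522] [ 1.5154581   4.70191717 -6.3245393 ]
```

View pics/c4.png

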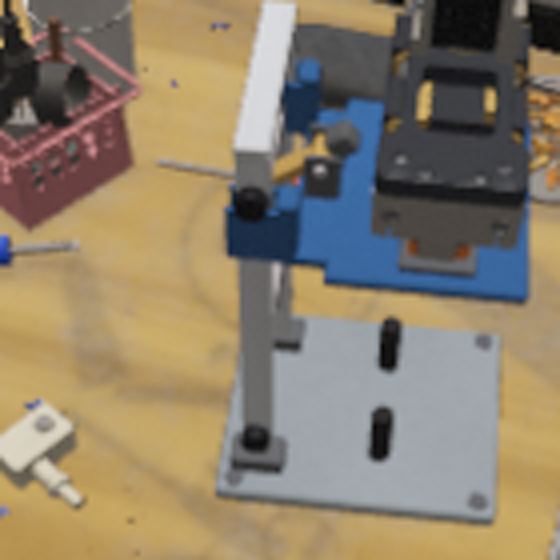

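```bash
python3 - <<'E'
from h import *
np.set_printoptions(precision=4,suppress=True)
t=load('t0');s=load('s0');s1=load('s1')
th=np.radians(10.8);ex=np.array([np.cos(th),np.sin(th),0]);ey=np.array([-np.sin(th),np.cos(th),0])
m=np.array([.5415,.233,0])
def pl(S,u,v,X):
    c,d=ray(S,u,v); k=(X-(c-m)@ex)/(d@ex); p=c+k*d; return (p-m)@ey,p[2]
f=lambda x,y:((x+.5)/4.25-.5+145,(y+.5)/4.25-.5+135)
g=lambda x,y:((x+.5)/3-.5+150,(y+.5)/3-.5+100)
h=lambda x,y:((x+.5)/4-.5+180,(y+.5)/4-.5+110)
for n,p in dict(topwhiteL=(373,190),topwhiteR=(550,158),redL=(384,215),redR=(535,187),lowL=(388,238),lowR=(530,212),cap=(330,150)).items(): print(n,pl(t,*f(*p),.088))
print('side red',pl(s,*g(298,175),.088),pl(s,*g(298,200),.088),'s1 red',pl(s1,*h(297,182),.088))
print('pawl0 tip top',pl(t,*f(460,237),.088),'pivot',pl(t,*f(470,285),.055), 'side pawl tip',pl(s,*g(300,275),.08))
print('s1 finger tip',pl(s1,*h(280,175),.075),'pivot',pl(s1,*h(320,165),.05))
# red pixels
for n,S,box in(('t1',load('t1'),(150,230,210,310)),('w2',load('w2'),(0,384,0,512)),('s1',s1,(110,200,220,275))):
    im=S['image'].astype(int)[box[0]:box[1],box[2]:box[3]]; k=(im[...,0]>140)&(im[...,1]<70)&(im[...,2]<70); y,x=np.where(k)
    print(n,len(x),(x.min()+box[2],x.max()+box[2],y.min()+box[0],y.max()+box[0]) if len(x) else '')
for n in('t1','w2'):
    I=load(n)['image'][:,:,::-1]; cv2.imwrite(f'pics/{n}.png',I)
a=cv2.resize(load('t1')['image'][150:250,220:300,::-1],None,fx=5,fy=5,interpolation=2); b=cv2.resize(load('w2')['image'][:,:,::-1],(400,300)); 
c=np.zeros((500,800,3),np.uint8); c[:500,:400]=a; c[:300,400:]=b; cv2.imwrite('pics/c5.png',c)
E
```

```text
topwhiteL (np.float64(0.07609811435426529), np.float64(0.25767452716726413))
topwhiteR (np.float64(-0.004131399129339975), np.float64(0.25416802801252714))
redL (np.float64(0.07320644063967931), np.float64(0.20127016771143824))
redR (np.float64(0.000316642735029439), np.float64(0.199215989441914))
lowL (np.float64(0.07321807013687776), np.float64(0.14527815090496876))
lowR (np.float64(0.00040322166680884994), np.float64(0.142065821885635))
cap (np.float64(0.0899486454734322), np.float64(0.3423965492133417))
side red (np.float64(0.05878621301919701), np.float64(0.22150942387113826)) (np.float64(0.05871988733505747), np.float64(0.19621026827245724)) s1 red (np.float64(-0.03287177921193832), np.float64(0.14111475643882399))
pawl0 tip top (np.float64(0.03630069537955155), np.float64(0.1120195086215584)) pivot (np.float64(0.03792235652874084), np.float64(0.15507384463097884)) side pawl tip (np.float64(0.10876191451263463), np.float64(0.17279266931248183))
s1 finger tip (np.float64(0.14982582402634514), np.float64(0.3239853038444471)) pivot (np.float64(0.2394062483252951), np.float64(0.4177889056546162))
t1 0 
w2 16 (np.int64(261), np.int64(266), np.int64(208), np.int64(229))
s1 0
```

View pics/c5.png

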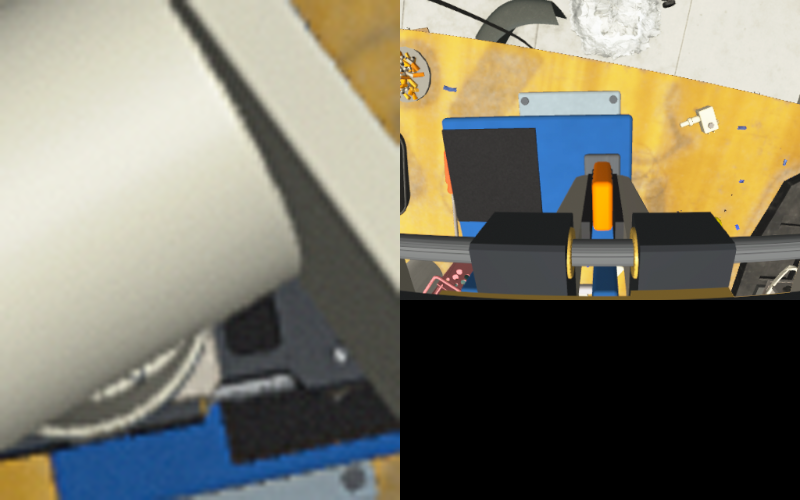

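Emit:
{"method": "arm_command", "body": {"series": [{"gripper":1,"dx":0,"dy":0,"dz":0.004,"yaw":0},{"gripper":1,"dx":0,"dy":0,"dz":0.006,"yaw":0},{"gripper":1,"dx":0,"dy":0,"dz":0.006,"yaw":0},{"gripper":1,"dx":0,"dy":0,"dz":0.006,"yaw":0},{"gripper":1,"dx":0,"dy":0,"dz":0.003,"yaw":0},{"gripper":1,"dx":0,"dy":0,"dz":0,"yaw":0},{"gripper":1,"dx":0,"dy":0,"dz":0,"yaw":0},{"gripper":1,"dx":0,"dy":0,"dz":0,"yaw":0},{"gripper":1,"dx":0,"dy":0,"dz":0,"yaw":0}]}}

```text
clock: 13.92
position: [0.5284, 0.3143, 0.2242]
orientation: [0.287, -3.128, 0.0]
contact_force: [0.6, 5.3, -6.1]
width: 0.128
grip_force: 35.0
```

```bash
python3 - <<'E'
from h import *
s=snap('side','s2')
A=cv2.resize(s['image'][120:180,215:285,::-1],None,fx=8,fy=8,interpolation=cv2.INTER_CUBIC)
cv2.imwrite('pics/c6.png',A); print(get_state()['position'],get_state()['contact_force'])
E
```

```text
[0.52838394 0.31428193 0.22419712] [ 1.37290895  4.46232084 -7.27367344]
```

View pics/c6.png

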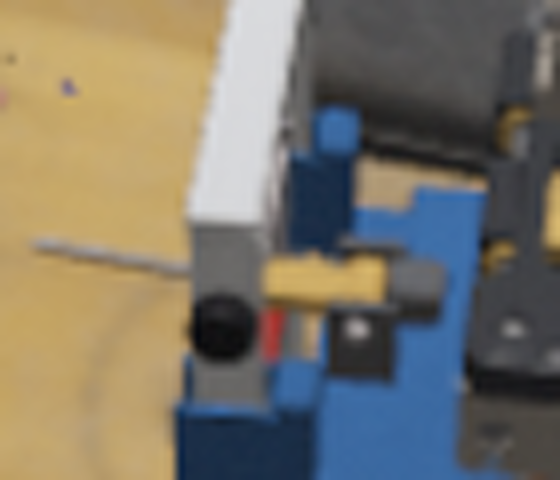

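Emit:
{"method": "arm_command", "body": {"series": [{"gripper":1,"dx":0,"dy":0,"dz":0.001,"yaw":0},{"gripper":1,"dx":0,"dy":0,"dz":0.001,"yaw":0},{"gripper":1,"dx":0,"dy":0,"dz":0.001,"yaw":0},{"gripper":1,"dx":0,"dy":0,"dz":0,"yaw":0}]}}

```text
clock: 14.48
position: [0.5284, 0.3143, 0.2214]
orientation: [0.287, -3.128, -0.0]
contact_force: [1.5, 5.2, -5.4]
width: 0.127
grip_force: 35.0
```

Emit:
{"method": "arm_command", "body": {"series": [{"gripper":1,"dx":0,"dy":0,"dz":0.001,"yaw":0},{"gripper":1,"dx":0,"dy":0,"dz":0.001,"yaw":0},{"gripper":1,"dx":0,"dy":0,"dz":0.001,"yaw":0},{"gripper":1,"dx":0,"dy":0,"dz":0,"yaw":0}], "force": 20}}

```text
clock: 14.98
position: [0.5284, 0.3143, 0.2184]
orientation: [0.287, -3.128, 0.0]
contact_force: [0.4, 5.2, -5.1]
width: 0.133
grip_force: 20.0
```

```bash
python3 - <<'E'
from h import *
s=get_state();print(s['position'],s['contact_force'],s['moment'],s['width'],s['grip_force'])
E
```

```text
[0.52839186 0.31428262 0.21840882] [ 0.37722136  5.23523464 -5.1243618 ] [ 0.93227177 -0.20547878  0.27107199] 0.13326544806039087 20.008047223091125
```

Reading ≈ 0.1168. Continue.

Emit:
{"method": "arm_command", "body": {"series": [{"gripper":1,"dx":0,"dy":0,"dz":0.001,"yaw":0},{"gripper":1,"dx":0,"dy":0,"dz":0.001,"yaw":0},{"gripper":1,"dx":0,"dy":0,"dz":0.001,"yaw":0},{"gripper":1,"dx":0,"dy":0,"dz":0,"yaw":0}]}}

```text
clock: 15.48
position: [0.5284, 0.3143, 0.2154]
orientation: [0.287, -3.128, 0.0]
contact_force: [0.9, 5.7, -5.9]
width: 0.13
grip_force: 20.0
```

Emit:
{"method": "arm_command", "body": {"series": [{"gripper":1,"dx":0,"dy":0,"dz":0.001,"yaw":0},{"gripper":1,"dx":0,"dy":0,"dz":0.001,"yaw":0},{"gripper":1,"dx":0,"dy":0,"dz":0.001,"yaw":0},{"gripper":1,"dx":0,"dy":0,"dz":0,"yaw":0}]}}

```text
clock: 15.98
position: [0.5284, 0.3143, 0.2124]
orientation: [0.287, -3.128, 0.0]
contact_force: [1.0, 5.5, -5.7]
width: 0.133
grip_force: 20.0
```

Emit:
{"method": "arm_command", "body": {"series": [{"gripper":1,"dx":0,"dy":0,"dz":0.001,"yaw":0},{"gripper":1,"dx":0,"dy":0,"dz":0.001,"yaw":0},{"gripper":1,"dx":0,"dy":0,"dz":0.001,"yaw":0},{"gripper":1,"dx":0,"dy":0,"dz":0,"yaw":0}]}}

```text
clock: 16.48
position: [0.5284, 0.3143, 0.2094]
orientation: [0.287, -3.128, 0.0]
contact_force: [-0.9, 4.5, -5.8]
width: 0.132
grip_force: 20.0
```

Emit:
{"method": "arm_command", "body": {"series": [{"gripper":1,"dx":0,"dy":0,"dz":0.001,"yaw":0},{"gripper":1,"dx":0,"dy":0,"dz":0.001,"yaw":0},{"gripper":1,"dx":0,"dy":0,"dz":0,"yaw":0}]}}

```text
clock: 16.85
position: [0.5284, 0.3143, 0.2074]
orientation: [0.287, -3.128, 0.0]
contact_force: [-0.3, 4.8, -7.4]
width: 0.132
grip_force: 20.0
```

Emit:
{"method": "arm_command", "body": {"series": [{"gripper":1,"dx":0,"dy":0,"dz":0.001,"yaw":0},{"gripper":1,"dx":0,"dy":0,"dz":0.001,"yaw":0},{"gripper":1,"dx":0,"dy":0,"dz":0,"yaw":0}]}}

```text
clock: 17.23
position: [0.5284, 0.3143, 0.2054]
orientation: [0.287, -3.128, -0.0]
contact_force: [1.0, 4.5, -5.1]
width: 0.131
grip_force: 20.0
```

Emit:
{"method": "arm_command", "body": {"series": [{"gripper":1,"dx":0,"dy":0,"dz":0.001,"yaw":0},{"gripper":1,"dx":0,"dy":0,"dz":0.001,"yaw":0},{"gripper":1,"dx":0,"dy":0,"dz":0,"yaw":0}]}}

```text
clock: 17.6
position: [0.5284, 0.3143, 0.2034]
orientation: [0.287, -3.128, 0.0]
contact_force: [0.0, 6.0, -6.7]
width: 0.135
grip_force: 20.0
```

Emit:
{"method": "arm_command", "body": {"series": [{"gripper":1,"dx":0,"dy":0,"dz":0.001,"yaw":0},{"gripper":1,"dx":0,"dy":0,"dz":0.001,"yaw":0},{"gripper":1,"dx":0,"dy":0,"dz":0,"yaw":0}]}}

```text
clock: 17.98
position: [0.5284, 0.3143, 0.2014]
orientation: [0.287, -3.128, 0.0]
contact_force: [0.0, 5.6, -5.3]
width: 0.128
grip_force: 20.0
```

Emit:
{"method": "arm_command", "body": {"series": [{"gripper":1,"dx":0,"dy":0,"dz":0.001,"yaw":0},{"gripper":1,"dx":0,"dy":0,"dz":0.001,"yaw":0},{"gripper":1,"dx":0,"dy":0,"dz":0,"yaw":0}]}}

```text
clock: 18.35
position: [0.5284, 0.3143, 0.1994]
orientation: [0.287, -3.128, 0.0]
contact_force: [-0.4, 4.9, -5.9]
width: 0.128
grip_force: 20.0
```

Emit:
{"method": "arm_command", "body": {"series": [{"gripper":1,"dx":0,"dy":0,"dz":0.001,"yaw":0},{"gripper":1,"dx":0,"dy":0,"dz":0.001,"yaw":0},{"gripper":1,"dx":0,"dy":0,"dz":0,"yaw":0}]}}

```text
clock: 18.73
position: [0.5284, 0.3143, 0.1974]
orientation: [0.287, -3.128, -0.0]
contact_force: [0.1, 5.7, -6.1]
width: 0.133
grip_force: 20.0
```

Emit:
{"method": "arm_command", "body": {"series": [{"gripper":1,"dx":0,"dy":0,"dz":0.001,"yaw":0},{"gripper":1,"dx":0,"dy":0,"dz":0.001,"yaw":0},{"gripper":1,"dx":0,"dy":0,"dz":0,"yaw":0}]}}

```text
clock: 19.1
position: [0.5284, 0.3143, 0.1954]
orientation: [0.287, -3.128, -0.0]
contact_force: [0.9, 5.0, -5.9]
width: 0.127
grip_force: 20.0
```

Emit:
{"method": "arm_command", "body": {"series": [{"gripper":1,"dx":0,"dy":0,"dz":0.001,"yaw":0},{"gripper":1,"dx":0,"dy":0,"dz":0.001,"yaw":0},{"gripper":1,"dx":0,"dy":0,"dz":0,"yaw":0}]}}

```text
clock: 19.48
position: [0.5284, 0.3143, 0.1934]
orientation: [0.287, -3.128, 0.0]
contact_force: [0.4, 5.8, -5.0]
width: 0.127
grip_force: 20.0
```

```bash
python3 - <<'E'
from h import *
s3=snap('side','s3')
for S in(load('s2'),s3):
    im=S['image'].astype(int); print([(v,im[v,249].tolist()) for v in range(145,175)])
E
```

```text
[(145, [153, 146, 146]), (146, [130, 123, 123]), (147, [116, 110, 111]), (148, [99, 93, 94]), (149, [88, 85, 84]), (150, [88, 83, 82]), (151, [104, 96, 88]), (152, [157, 133, 90]), (153, [202, 170, 100]), (154, [205, 173, 103]), (155, [205, 173, 102]), (156, [185, 154, 88]), (157, [107, 85, 46]), (158, [120, 70, 41]), (159, [155, 52, 42]), (160, [163, 52, 48]), (161, [157, 53, 49]), (162, [151, 60, 57]), (163, [146, 60, 58]), (164, [131, 72, 81]), (165, [81, 77, 109]), (166, [42, 76, 117]), (167, [43, 78, 122]), (168, [48, 87, 133]), (169, [50, 89, 138]), (170, [47, 83, 126]), (171, [39, 66, 102]), (172, [35, 63, 99]), (173, [26, 46, 70]), (174, [26, 45, 70])]
[(145, [153, 146, 146]), (146, [130, 124, 124]), (147, [114, 109, 109]), (148, [97, 93, 92]), (149, [88, 84, 84]), (150, [87, 83, 83]), (151, [92, 88, 87]), (152, [92, 88, 89]), (153, [93, 89, 89]), (154, [95, 90, 89]), (155, [93, 88, 88]), (156, [99, 87, 87]), (157, [136, 75, 72]), (158, [171, 53, 47]), (159, [168, 50, 44]), (160, [162, 50, 45]), (161, [159, 62, 51]), (162, [176, 125, 76]), (163, [202, 170, 101]), (164, [205, 172, 103]), (165, [204, 172, 102]), (166, [182, 151, 87]), (167, [101, 80, 45]), (168, [94, 77, 58]), (169, [88, 82, 83]), (170, [95, 90, 90]), (171, [95, 90, 91]), (172, [95, 90, 91]), (173, [93, 89, 89]), (174, [112, 113, 123])]
```

```bash
python3 - <<'E'
from h import *
np.set_printoptions(precision=1,suppress=True)
s=load('s3'); im=s['image'].astype(int)
k=(im[...,0]>130)&(im[...,1]<85)&(im[...,2]<85)&(im[...,0]>im[...,2]*1.8)
y,x=np.where(k[130:185,225:275]); print(sorted(zip((x+225).tolist(),(y+130).tolist())))
k=(im[...,0]>170)&(im[...,1]>130)&(im[...,2]<115)&(im[...,0]-im[...,1]<45)
print('brass',[(v,(np.where(k[v,243:285])[0]+243).tolist()) for v in range(155,172)])
th=np.radians(10.8);ex=np.array([np.cos(th),np.sin(th),0]);ey=np.array([-np.sin(th),np.cos(th),0]);m=np.array([.5415,.233,0])
for X in(.083,.088,.093):
  for z in(.15,.17,.19):
    print(X,z,[proj(s,m+X*ex+Y*ey+[0,0,z]) for Y in(-.005,.02,.037,.06,.085)])
E
```

```text
[(248, 158), (248, 159), (248, 160), (248, 161), (249, 157), (249, 158), (249, 159), (249, 160), (249, 161), (250, 158)]
brass [(155, [283, 284]), (156, [283, 284]), (157, [283, 284]), (158, [283, 284]), (159, [283, 284]), (160, [283, 284]), (161, [282, 283]), (162, [253, 254, 255, 283]), (163, [248, 249, 250, 251, 252, 253, 254, 255, 256, 257, 258, 259, 260, 261]), (164, [248, 249, 250, 251, 252, 253, 254, 255, 256, 257, 258, 259, 260, 261]), (165, [248, 249, 250, 251, 252, 253, 254, 255, 256, 257, 258, 259, 260, 261]), (166, [249, 250, 251, 252, 253, 254, 255, 256, 257, 258, 259, 260, 261]), (167, []), (168, []), (169, []), (170, []), (171, [])]
0.083 0.15 [array([254.6, 160.8]), array([253.3, 168.4]), array([252.4, 173.7]), array([251.1, 181.2]), array([249.7, 189.6])]
0.083 0.17 [array([254.7, 154.7]), array([253.4, 162.4]), array([252.5, 167.7]), array([251.2, 175.2]), array([249.7, 183.7])]
0.083 0.19 [array([254.8, 148.5]), array([253.5, 156.1]), array([252.5, 161.5]), array([251.2, 169. ]), array([249.7, 177.5])]
0.088 0.15 [array([252.5, 160.6]), array([251.2, 168.2]), array([250.2, 173.5]), array([248.9, 181. ]), array([247.4, 189.4])]
0.088 0.17 [array([252.6, 154.5]), array([251.2, 162.2]), array([250.3, 167.5]), array([248.9, 175. ]), array([247.4, 183.4])]
0.088 0.19 [array([252.6, 148.2]), array([251.2, 155.9]), array([250.3, 161.2]), array([248.9, 168.7]), array([247.4, 177.2])]
0.093 0.15 [array([250.4, 160.4]), array([249., 168.]), array([248.1, 173.3]), array([246.7, 180.7]), array([245.2, 189.1])]
0.093 0.17 [array([250.4, 154.3]), array([249. , 161.9]), array([248.1, 167.3]), array([246.7, 174.8]), array([245.1, 183.2])]
0.093 0.19 [array([250.5, 148. ]), array([249. , 155.7]), array([248., 161.]), array([246.6, 168.5]), array([245.1, 177. ])]
```

Emit:
{"method": "arm_command", "body": {"series": [{"gripper":1,"dx":0,"dy":0,"dz":0.001,"yaw":0},{"gripper":1,"dx":0,"dy":0,"dz":0.001,"yaw":0},{"gripper":1,"dx":0,"dy":0,"dz":0,"yaw":0}]}}

```text
clock: 19.9
position: [0.5284, 0.3143, 0.1914]
orientation: [0.287, -3.128, 0.0]
contact_force: [-0.0, 5.0, -6.3]
width: 0.129
grip_force: 20.0
```

Emit:
{"method": "arm_command", "body": {"series": [{"gripper":1,"dx":0,"dy":0,"dz":0.001,"yaw":0},{"gripper":1,"dx":0,"dy":0,"dz":0.001,"yaw":0},{"gripper":1,"dx":0,"dy":0,"dz":0,"yaw":0}]}}

```text
clock: 20.27
position: [0.5284, 0.3143, 0.1894]
orientation: [0.287, -3.128, 0.0]
contact_force: [-0.5, 5.2, -5.2]
width: 0.13
grip_force: 20.0
```

Emit:
{"method": "arm_command", "body": {"series": [{"gripper":1,"dx":0,"dy":0,"dz":0.001,"yaw":0},{"gripper":1,"dx":0,"dy":0,"dz":0.001,"yaw":0},{"gripper":1,"dx":0,"dy":0,"dz":0,"yaw":0}]}}

```text
clock: 20.65
position: [0.5284, 0.3143, 0.1874]
orientation: [0.287, -3.128, 0.0]
contact_force: [0.2, 5.5, -5.1]
width: 0.13
grip_force: 20.0
```

Emit:
{"method": "arm_command", "body": {"series": [{"gripper":1,"dx":0,"dy":0,"dz":0.001,"yaw":0},{"gripper":1,"dx":0,"dy":0,"dz":0.001,"yaw":0},{"gripper":1,"dx":0,"dy":0,"dz":0,"yaw":0}]}}

```text
clock: 21.02
position: [0.5284, 0.3143, 0.1854]
orientation: [0.287, -3.128, 0.0]
contact_force: [0.1, 4.3, -6.0]
width: 0.132
grip_force: 20.0
```

Emit:
{"method": "arm_command", "body": {"series": [{"gripper":1,"dx":0,"dy":0,"dz":0.001,"yaw":0},{"gripper":1,"dx":0,"dy":0,"dz":0.001,"yaw":0},{"gripper":1,"dx":0,"dy":0,"dz":0,"yaw":0}]}}

```text
clock: 21.4
position: [0.5284, 0.3143, 0.184]
orientation: [-0.287, 3.128, 0.0]
contact_force: [-3.0, 3.8, 1.0]
width: 0.124
grip_force: 20.0
```

Emit:
{"method": "arm_command", "body": {"series": [{"gripper":1,"dx":0,"dy":0,"dz":0,"yaw":0},{"gripper":1,"dx":0,"dy":0,"dz":0,"yaw":0},{"gripper":1,"dx":0,"dy":0,"dz":0,"yaw":0}]}}

```text
clock: 21.78
position: [0.5284, 0.3143, 0.1839]
orientation: [-0.287, 3.128, 0.0]
contact_force: [-3.6, 3.5, 4.6]
width: 0.128
grip_force: 20.0
```

Emit:
{"method": "arm_command", "body": {"series": [{"gripper":0.5,"dx":0,"dy":0,"dz":0,"yaw":0},{"gripper":0.5,"dx":0,"dy":0,"dz":0,"yaw":0},{"gripper":0.5,"dx":0,"dy":0,"dz":0,"yaw":0},{"gripper":0.5,"dx":0,"dy":0,"dz":0,"yaw":0},{"gripper":0.5,"dx":0,"dy":0,"dz":0,"yaw":0},{"gripper":0.5,"dx":0,"dy":0,"dz":-0.03,"yaw":0},{"gripper":0.5,"dx":0,"dy":0,"dz":-0.05,"yaw":0},{"gripper":0.5,"dx":0,"dy":0,"dz":-0.05,"yaw":0},{"gripper":0.5,"dx":0,"dy":0,"dz":-0.01,"yaw":0},{"gripper":0.5,"dx":0,"dy":0,"dz":0,"yaw":0}]}}

```text
clock: 23.02
position: [0.5284, 0.3143, 0.3237]
orientation: [-0.287, 3.128, 0.0]
contact_force: [-0.2, -0.5, 0.1]
width: 0.501
grip_force: 0.0
```

```bash
python3 - <<'E'
from h import *
np.set_printoptions(precision=4,suppress=True)
s=snap('side','s4'); w=snap('wrist','w4'); im=s['image'].astype(int)
print(get_state()['position'],get_state()['contact_force'],toolx(),get_state()['q'])
print([(v,im[v,255].tolist()) for v in range(158,175)])
A=np.zeros((384,800,3),np.uint8); A[:,:512]=w['image'][:,:,::-1]; c=cv2.resize(s['image'][120:216,215:287,::-1],None,fx=4,fy=4,interpolation=2); A[:,512:]=c
cv2.imwrite('pics/c7.png',A)
E
```

```text
[0.5277 0.3139 0.3218] [ 0.463  -0.2467 -0.0076] -169.51812866042897 [ 0.5342  0.2722  1.5615 -0.      1.3104 -1.2196]
[(158, [26, 44, 69]), (159, [29, 47, 70]), (160, [24, 42, 68]), (161, [28, 46, 71]), (162, [28, 46, 73]), (163, [46, 61, 84]), (164, [120, 109, 103]), (165, [178, 153, 113]), (166, [197, 168, 105]), (167, [205, 172, 103]), (168, [208, 176, 106]), (169, [194, 163, 96]), (170, [131, 109, 72]), (171, [87, 79, 69]), (172, [75, 81, 96]), (173, [55, 83, 123]), (174, [54, 80, 117])]
```

View pics/c7.png

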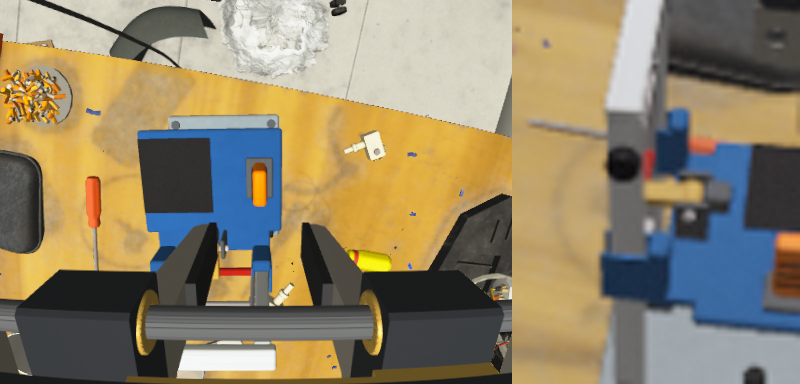

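```bash
python3 - <<'E'
from h import *
np.set_printoptions(precision=4,suppress=True)
def rect(f):
    s=load(f); n=400; st=.0003; X=.425+st*np.arange(n); Y=.405+st*np.arange(n)
    mp=np.array([[proj(s,(x,y,.018)) for x in X] for y in Y],np.float32)
    return cv2.remap(s['image'],mp,None,cv2.INTER_CUBIC)
for f in('t0','w1','w4'):
    r=rect(f).astype(int); 
    for thr in (150,180):
        m=((r.min(2)>thr)).astype(np.uint8)
        m=cv2.morphologyEx(m,cv2.MORPH_OPEN,cv2.getStructuringElement(2,(51,51)))
        cs=cv2.findContours(m,0,2)[0]
        if not cs: print(f,thr,'none');continue
        c=max(cs,key=cv2.contourArea); (a,b),wh,an=cv2.minAreaRect(c)
        print(f,thr,round(.425+.0003*a,4),round(.405+.0003*b,4),np.array(wh)*.3,round(an,1))
E
```

```text
t0 150 0.4793 0.461 [22.1233 21.969 ] 31.0
t0 180 0.4784 0.4613 [18.0312 18.8798] 45.0
w1 150 0.4324 0.4686 [ 14.7 112.2] 0.0
w1 180 0.4322 0.4691 [ 14.4 111.3] 0.0
w4 150 0.4291 0.4648 [119.7   8.1] 90.0
w4 180 0.4287 0.4695 [  7.5 106.2] 0.0
```

```bash
python3 - <<'E'
from h import *
np.set_printoptions(precision=4,suppress=True)
st=.0003;n=300;x0,y0=.445,.415
for f in('t0','w1','w4'):
    s=load(f)
    mp=np.array([[proj(s,(x0+st*i,y0+st*j,.018)) for i in range(n)] for j in range(n)],np.float32)
    r=cv2.remap(s['image'],mp,None,cv2.INTER_CUBIC).astype(int)
    for thr in (130,160):
        m=(r.min(2)>thr).astype(np.uint8)
        cv2.floodFill
        nl,lab,stt,cen=cv2.connectedComponentsWithStats(m)
        l=lab[int((.464-y0)/st),int((.486-x0)/st)]
        o=(lab==l).astype(np.uint8)
        # remove stub: open with 12.5mm+ ellipse
        o=cv2.morphologyEx(o,cv2.MORPH_OPEN,cv2.getStructuringElement(2,(47,47)))
        cs=cv2.findContours(o,0,2)[0]; c=max(cs,key=cv2.contourArea); (a,b),wh,an=cv2.minAreaRect(c)
        print(f,thr,l,round(x0+st*a,4),round(y0+st*b,4),np.array(wh)*.3,round(an,1))
        M=cv2.moments((lab==l).astype(np.uint8),True); print('   stub centroid all',x0+st*M['m10']/M['m00'],y0+st*M['m01']/M['m00'])
print(rel((.4855,.464,.3)))
E
```

```text
t0 130 1 0.4802 0.4614 [24.9056 23.5129] 32.9
   stub centroid all 0.4859722871452421 0.45949880356149136
t0 160 1 0.4791 0.4611 [20.829  21.2106] 32.0
   stub centroid all 0.4852644747676744 0.4598648747206211
w1 130 1 0.4803 0.4616 [23.3581 21.969 ] 31.0
   stub centroid all 0.4875568305039552 0.4588758065949693
w1 160 2 0.4798 0.4614 [21.7512 21.147 ] 32.0
   stub centroid all 0.48520992925720063 0.46481705406771096
w4 130 1 0.4799 0.4615 [23.3247 21.9908] 32.7
   stub centroid all 0.48677374777975135 0.45874612788632324
w4 160 2 0.4798 0.4614 [22.26   21.0198] 32.0
   stub centroid all 0.4846316576978606 0.46448507678172984
[0.0142 0.1553 0.0217]
```

```bash
python3 - <<'E'
from h import *
np.set_printoptions(precision=4,suppress=True)
st=.0003;n=300;x0,y0=.445,.415
for f in('w1','w4'):
    s=load(f)
    mp=np.array([[proj(s,(x0+st*i,y0+st*j,.018)) for i in range(n)] for j in range(n)],np.float32)
    r=cv2.remap(s['image'],mp,None,cv2.INTER_CUBIC).astype(int)
    m=(r.min(2)>155).astype(np.uint8)
    lab=cv2.connectedComponents(m)[1]; o=(lab==lab[int((.464-y0)/st),int((.486-x0)/st)]).astype(np.uint8)
    cs=cv2.findContours(o,0,2)[0]; c=max(cs,key=cv2.contourArea); o[:]=0; cv2.drawContours(o,[c],-1,1,-1)
    o=cv2.morphologyEx(o,cv2.MORPH_OPEN,np.ones((15,15),np.uint8))
    c=max(cv2.findContours(o,0,2)[0],key=cv2.contourArea); (a,b),wh,an=cv2.minAreaRect(c)
    print(f,round(x0+st*a,4),round(y0+st*b,4),np.array(wh)*.3,round(an,1))
    for row in o[20:260:8,20:280:5]: print(''.join('#' if v else '.' for v in row)) if f=='w4' else 0
E
```

```text
w1 0.4854 0.465 [35.3913 21.8328] 32.2
w4 0.4853 0.4649 [35.8385 21.9738] 32.0
....................................................
....................................................
....................................................
....................................................
....................................................
....................................................
....................................................
....................................................
....................................................
....................................................
....................................................
....................................................
................####................................
...............########.............................
..............############..........................
.............###############........................
............###################.....................
...........######################...................
...........#########################................
...........#########################................
..............#####################.................
.................#################..................
...................###############..................
......................##########....................
.........................######.....................
...........................###......................
....................................................
....................................................
....................................................
....................................................
```

Emit:
{"method": "arm_command", "body": {"series": [{"gripper":0.25,"dx":0.002,"dy":0.022,"dz":0,"yaw":0},{"gripper":0.25,"dx":0.002,"dy":0.045,"dz":0,"yaw":0},{"gripper":0.25,"dx":0.004,"dy":0.045,"dz":0,"yaw":0},{"gripper":0.25,"dx":0.004,"dy":0.044,"dz":0,"yaw":0},{"gripper":0.25,"dx":0,"dy":0,"dz":0,"yaw":9.8},{"gripper":0.25,"dx":0,"dy":0,"dz":0,"yaw":9.8},{"gripper":0.25,"dx":0,"dy":0,"dz":0,"yaw":9.8},{"gripper":0.25,"dx":0,"dy":0,"dz":0,"yaw":9.8},{"gripper":0.25,"dx":0,"dy":0,"dz":0,"yaw":9.8},{"gripper":0.25,"dx":0,"dy":0,"dz":0,"yaw":9.8},{"gripper":0.25,"dx":0,"dy":0,"dz":0,"yaw":9.7},{"gripper":0.25,"dx":0,"dy":0,"dz":0,"yaw":0}]}}

```text
clock: 24.62
position: [0.4874, 0.4662, 0.3222]
orientation: [-1.521, -2.748, 0.003]
contact_force: [-0.3, -0.5, -0.2]
width: 0.749
grip_force: 0.0
```

```bash
python3 - <<'E'
from h import *
np.set_printoptions(precision=4,suppress=True)
print(toolx()-90,rel((.4854,.465,.12)),get_state()['position'])
w=load('w4'); m=np.array([atz(w,*p,.148) for p in((138,139),(210,138),(213,212),(148,213))]); print(m,m.mean(0))
E
```

```text
32.07673020850076 [ 0.0001 -0.002   0.2022] [0.4874 0.4662 0.3222]
[[0.5119 0.1928 0.148 ]
 [0.4988 0.2612 0.148 ]
 [0.5716 0.275  0.148 ]
 [0.5849 0.2098 0.148 ]] [0.5418 0.2347 0.148 ]
```

Emit:
{"method": "arm_command", "body": {"series": [{"gripper":0.25,"dx":0,"dy":-0.002,"dz":0.05,"yaw":0},{"gripper":0.25,"dx":0,"dy":0,"dz":0.05,"yaw":0},{"gripper":0.25,"dx":0,"dy":0,"dz":0.05,"yaw":0},{"gripper":0.25,"dx":0,"dy":0,"dz":0.05,"yaw":0},{"gripper":0.25,"dx":0,"dy":0,"dz":0.04,"yaw":0},{"gripper":0.25,"dx":0,"dy":0,"dz":0.03,"yaw":0},{"gripper":0.25,"dx":0,"dy":0,"dz":0.014,"yaw":0},{"gripper":0.25,"dx":0,"dy":0,"dz":0,"yaw":0},{"gripper":0.25,"dx":0,"dy":0,"dz":0,"yaw":0}]}}

```text
clock: 25.75
position: [0.4871, 0.4652, 0.0408]
orientation: [1.522, 2.748, 0.003]
contact_force: [-0.1, -0.8, -0.5]
width: 0.75
grip_force: 0.0
```

Emit:
{"method": "arm_command", "body": {"series": [{"gripper":0.25,"dx":0.0007,"dy":-0.0015,"dz":0.006,"yaw":0},{"gripper":0.25,"dx":0,"dy":0,"dz":0.0065,"yaw":0},{"gripper":0.25,"dx":0,"dy":0,"dz":0,"yaw":0},{"gripper":1,"dx":0,"dy":0,"dz":0,"yaw":0},{"gripper":1,"dx":0,"dy":0,"dz":0,"yaw":0},{"gripper":1,"dx":0,"dy":0,"dz":0,"yaw":0},{"gripper":1,"dx":0,"dy":0,"dz":0,"yaw":0},{"gripper":1,"dx":0,"dy":0,"dz":0,"yaw":0},{"gripper":1,"dx":0,"dy":0,"dz":0,"yaw":0},{"gripper":1,"dx":0,"dy":0,"dz":0,"yaw":0}], "force": 15}}

```text
clock: 27.0
position: [0.4849, 0.4643, 0.0272]
orientation: [1.524, 2.747, 0.0]
contact_force: [0.8, -0.6, 0.1]
width: 0.39
grip_force: 15.0
```

Emit:
{"method": "arm_command", "body": {"series": [{"gripper":1,"dx":0,"dy":0,"dz":-0.01,"yaw":0},{"gripper":1,"dx":0,"dy":0,"dz":-0.03,"yaw":0},{"gripper":1,"dx":0,"dy":0,"dz":-0.04,"yaw":0},{"gripper":1,"dx":0,"dy":0,"dz":-0.04,"yaw":0},{"gripper":1,"dx":0,"dy":0,"dz":-0.04,"yaw":0},{"gripper":1,"dx":0,"dy":0,"dz":-0.04,"yaw":0},{"gripper":1,"dx":0,"dy":0,"dz":-0.04,"yaw":-4},{"gripper":1,"dx":0,"dy":0,"dz":-0.02,"yaw":-9},{"gripper":1,"dx":0,"dy":0,"dz":0,"yaw":-9},{"gripper":1,"dx":0,"dy":0,"dz":0,"yaw":-9},{"gripper":1,"dx":0,"dy":0,"dz":0,"yaw":-9},{"gripper":1,"dx":0,"dy":0,"dz":0,"yaw":-9}]}}

```text
clock: 28.5
position: [0.4847, 0.4641, 0.2876]
orientation: [0.239, 3.132, 0.0]
contact_force: [-0.7, 0.5, -0.3]
width: 0.392
grip_force: 15.0
```

Emit:
{"method": "arm_command", "body": {"series": [{"gripper":1,"dx":0,"dy":0,"dz":0,"yaw":-9},{"gripper":1,"dx":0,"dy":0,"dz":0,"yaw":-9},{"gripper":1,"dx":0,"dy":0,"dz":0,"yaw":-1.7},{"gripper":1,"dx":0,"dy":0,"dz":0,"yaw":0}]}}

```text
clock: 29.0
position: [0.4848, 0.4642, 0.2874]
orientation: [-0.288, 3.128, 0.0]
contact_force: [0.4, 0.5, -0.7]
width: 0.39
grip_force: 15.0
```

```bash
python3 - <<'E'
from h import *
np.set_printoptions(precision=4,suppress=True)
print(toolx()-90,rel((.536,.233,.1752)),get_state()['position'],get_state()['width'])
E
```

```text
-259.46741012751534 [-0.0081 -0.2367  0.1121] [0.4848 0.4642 0.2874] 0.3898891604260475
```

Emit:
{"method": "arm_command", "body": {"series": [{"gripper":1,"dx":-0.001,"dy":-0.017,"dz":0,"yaw":0},{"gripper":1,"dx":-0.001,"dy":-0.035,"dz":0,"yaw":0},{"gripper":1,"dx":-0.001,"dy":-0.035,"dz":0,"yaw":0},{"gripper":1,"dx":-0.001,"dy":-0.035,"dz":0,"yaw":0},{"gripper":1,"dx":-0.001,"dy":-0.035,"dz":0,"yaw":0},{"gripper":1,"dx":-0.001,"dy":-0.035,"dz":0,"yaw":0},{"gripper":1,"dx":-0.001,"dy":-0.03,"dz":0,"yaw":0},{"gripper":1,"dx":-0.001,"dy":-0.015,"dz":0,"yaw":0},{"gripper":1,"dx":0,"dy":0,"dz":0,"yaw":0},{"gripper":1,"dx":0,"dy":0,"dz":0,"yaw":0}]}}

```text
clock: 30.25
position: [0.5366, 0.2334, 0.2871]
orientation: [0.292, -3.128, -0.001]
contact_force: [0.1, 0.5, -0.1]
width: 0.392
grip_force: 15.0
```

```bash
python3 - <<'E'
from h import *
np.set_printoptions(precision=4,suppress=True)
w=snap('wrist','w5')
print(toolx()-90,rel((.536,.233,.1752)),get_state()['position'],get_state()['width'])
# mat dark pixel geometry check: predicted mat corners in image
th=np.radians(10.8);ex=np.array([np.cos(th),np.sin(th),0]);ey=np.array([-np.sin(th),np.cos(th),0]);m=np.array([.5418,.234,.148])
im=w['image'].astype(int)
for Y in(-.035,.035):
    print([(k,im[tuple(proj(w,m-.025*ex+ey*(Y+k*1e-3)).round().astype(int)[::-1])].tolist()) for k in(-5,-3,-1,1,3,5)])
print([(k,im[tuple(proj(w,m+.0*ey*.02+ex*(-.0375+k*1e-3)).round().astype(int)[::-1])].tolist()) for k in(-5,-3,-1,1,3,5)])
E
```

```text
-259.297117958929 [ 0.0006 -0.0006  0.1119] [0.5365 0.2336 0.2871] 0.3900206886526797
[(-5, [230, 189, 91]), (-3, [229, 187, 88]), (-1, [166, 139, 99]), (1, [49, 48, 46]), (3, [50, 48, 47]), (5, [50, 47, 46])]
[(-5, [49, 47, 47]), (-3, [50, 48, 47]), (-1, [41, 77, 122]), (1, [48, 111, 182]), (3, [50, 112, 184]), (5, [49, 111, 182])]
[(-5, [47, 108, 179]), (-3, [49, 111, 182]), (-1, [49, 110, 183]), (1, [48, 54, 62]), (3, [50, 48, 48]), (5, [50, 48, 47])]
```

Emit:
{"method": "arm_command", "body": {"series": [{"gripper":1,"dx":0,"dy":0,"dz":0.02,"yaw":0},{"gripper":1,"dx":0,"dy":0,"dz":0.03,"yaw":0},{"gripper":1,"dx":0,"dy":0,"dz":0.03,"yaw":0},{"gripper":1,"dx":0,"dy":0,"dz":0.018,"yaw":0},{"gripper":1,"dx":0,"dy":0,"dz":0.01,"yaw":0},{"gripper":1,"dx":0,"dy":0,"dz":0,"yaw":0},{"gripper":1,"dx":0,"dy":0,"dz":0,"yaw":0}]}}

```text
clock: 31.18
position: [0.5373, 0.2332, 0.18]
orientation: [-0.292, 3.127, 0.001]
contact_force: [0.4, 0.0, -0.7]
width: 0.39
grip_force: 15.0
```

Emit:
{"method": "arm_command", "body": {"series": [{"gripper":1,"dx":0,"dy":0,"dz":0.0015,"yaw":0},{"gripper":1,"dx":0,"dy":0,"dz":0.0015,"yaw":0},{"gripper":1,"dx":0,"dy":0,"dz":0,"yaw":0},{"gripper":1,"dx":0,"dy":0,"dz":0,"yaw":0}]}}

```text
clock: 31.68
position: [0.5367, 0.2328, 0.1762]
orientation: [-0.292, 3.128, 0.0]
contact_force: [0.0, -0.1, -1.0]
width: 0.392
grip_force: 15.0
```

Emit:
{"method": "arm_command", "body": {"series": [{"gripper":1,"dx":0,"dy":0,"dz":0.0006,"yaw":0},{"gripper":1,"dx":0,"dy":0,"dz":0.0004,"yaw":0},{"gripper":1,"dx":0,"dy":0,"dz":0,"yaw":0}]}}

```text
clock: 32.05
position: [0.5367, 0.2328, 0.1751]
orientation: [0.292, -3.128, 0.0]
contact_force: [-1.3, -0.8, 0.3]
width: 0.392
grip_force: 15.0
```

Emit:
{"method": "arm_command", "body": {"series": [{"gripper":1,"dx":0,"dy":0,"dz":0.0004,"yaw":0},{"gripper":1,"dx":0,"dy":0,"dz":0,"yaw":0},{"gripper":1,"dx":0,"dy":0,"dz":0,"yaw":0}]}}

```text
clock: 32.42
position: [0.5367, 0.2328, 0.175]
orientation: [-0.292, 3.128, 0.0]
contact_force: [-1.5, -1.3, 4.7]
width: 0.389
grip_force: 15.0
```

Emit:
{"method": "arm_command", "body": {"series": [{"gripper":0.4,"dx":0,"dy":0,"dz":0,"yaw":0},{"gripper":0.4,"dx":0,"dy":0,"dz":0,"yaw":0},{"gripper":0.4,"dx":0,"dy":0,"dz":0,"yaw":0},{"gripper":0.4,"dx":0,"dy":0,"dz":0,"yaw":0},{"gripper":0.4,"dx":0,"dy":0,"dz":-0.02,"yaw":0},{"gripper":0.4,"dx":0,"dy":0,"dz":-0.04,"yaw":0},{"gripper":0.4,"dx":0,"dy":0,"dz":-0.05,"yaw":0},{"gripper":0.4,"dx":0,"dy":0,"dz":-0.04,"yaw":0},{"gripper":0.4,"dx":0,"dy":0,"dz":0,"yaw":0},{"gripper":0.4,"dx":0,"dy":0,"dz":0,"yaw":0}]}}

```text
clock: 33.67
position: [0.5363, 0.2327, 0.3239]
orientation: [0.292, -3.127, 0.0]
contact_force: [0.4, -0.2, -1.4]
width: 0.599
grip_force: 0.0
```

```bash
python3 - <<'E'
from h import *
np.set_printoptions(precision=4,suppress=True)
w=snap('wrist','w6');s=snap('side','s6');print(get_state()['position'],get_state()['contact_force'])
st=.0004;n=250;x0,y0=.49,.18
for nm,S in(('w',w),('s',s)):
    mp=np.array([[proj(S,(x0+st*i,y0+st*j,.166)) for i in range(n)] for j in range(n)],np.float32)
    r=cv2.remap(S['image'],mp,None,cv2.INTER_CUBIC).astype(int)
    m=(r.min(2)>140).astype(np.uint8); 
    for row in m[::10,::5]: print(''.join('#' if v else '.' for v in row))
    c=cv2.findContours(m,0,2)[0]
    if c: print(nm,[(round(x0+st*a,4),round(y0+st*b,4),np.array(wh)*.4,an) for (a,b),wh,an in[cv2.minAreaRect(max(c,key=cv2.contourArea))]])
im=s['image'].astype(int); print([(v,im[v,255].tolist()) for v in range(163,172)])
E
```

```text
[0.536  0.2325 0.3231] [-0.3814  0.1475  0.9158]
..................................................
..................................................
..................................................
..................................................
#.................................................
#..##.............................................
....#.............................................
####..............................................
####..............................................
####................########......................
###................###########....................
###................###########....................
##.................##################.............
##................#########################.......
##................###########......#.....##.......
#................###########......................
#................###########......................
..................##########......................
..................................................
..................................................
...............................
[... 1142 characters left out ...]
.#....##........
.................###########......................
.....................######.......................
..................................................
..................................................
..................................................
..................................................
..................................................
..................................................
s [(0.5495, 0.237, array([50.1428, 37.0443]), 10.885526657104492)]
[(163, [48, 61, 84]), (164, [118, 107, 102]), (165, [177, 152, 113]), (166, [196, 167, 103]), (167, [204, 172, 103]), (168, [207, 175, 104]), (169, [193, 162, 96]), (170, [131, 107, 71]), (171, [87, 79, 68])]
```

Valve lies flat on the mat at about (0.536, 0.234), both cameras agree; the pawl's rows in the side picture are unchanged. The robot touches nothing.

```bash
python3 -c "
from plant import bot; print(bot.hand_in())"
```

```text
the job is handed in; nothing more can be done
None
```

The job is done and handed in: the platform's pawl sits on the red middle rung and carries it, the white valve lies flat on its mat, and neither screwdriver was touched (about 34 s of the 70 s used).

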